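# Hang a sample board on the rail with an S-hook

### The job

Take the S-hook off the little rail, pass its lower arm through the small hole in the sample board's metal tab, lift the board out of its wooden foot with the hook, and hang hook and board together on the rail again, hanging free and still. Work gently by feel, never forcing the tab or the rail, and carry the board by the hook alone: do not touch it with the fingers. Leave the other things on the desk where they are.

Things in the scene. Friction and masses are not known exactly. Their poses are not given: they have to be found in the camera images.
- hook: S-hook of 5 mm steel wire lying in its own x-z plane, 110 mm high, about 60 g. Origin: centre of its dark wooden sleeve (12 x 12 x 30 mm, long side upright), gripped from above with the fingers closing along hook y. z up as it hangs at the start, x away from the robot. It reaches from z = -70.5 to +39.5 mm, x = -45.5 to +8.5. Pose not given while held.
- hook_peak (a point): inside top of the upper arch (bar axis when seated), in hook x, z at (-26,30.5) mm. Wire centreline: (0,15), (-4,27), (-13,34), (-26,37), (-37,32), (-41,23), free end (-43,14); open downward. Since the lower part is below it, the hook leaves the bar by rising 25 to 45 mm, then going 70 mm to its own +x; it goes on in reverse, ending with a descent until the bar bears.
- hook_bend (a point): lowest point of the lower wire's centreline, (-26,0,-68) mm in the hook's frame, where the hung tab comes to rest. The wire runs from the sleeve (0,-15) by x, z (-8,-28), (-28,-37), (-38,-46), (-40.5,-57), (-36,-65) to here, then as a straight arm rising 30 degrees toward +x to the tip.
- hook_tip (a point): centreline end of the lower straight arm (round end, 2.5 mm radius), at (6,0,-49.5) mm in the hook's frame. Moved tip first along the arm's own slope, the arm fits the tab's hole with 1 to 2 mm to spare all round.
- rail: fixed rail: straight round steel bar, 8 mm thick, 200 mm long, along its y, axis 255 mm above the desk, on two posts at y = -110 and +110 mm with wooden feet (70 mm along x) and a low batten. Origin: on the desk under the bar's middle; x away from the robot. It stands left or right of the foot. It must not be loaded with more than 25 N.
- bar_mid (a point): middle of the bar's axis, 255 mm above the rail's origin; hook and bar have the same yaw at the start, the hook within 30 mm of the middle
- foot: fixed wooden block, 70 (x) x 110 (y) x 32 mm, with a slot along its y, 7.5 mm wide, 83 mm long, floor 6 mm above the desk, in which the board stands loosely (it can rock about 0.06 rad). Origin: on the desk under its middle.
- board: plywood sample board with grey face, 80 wide (y) x 80 high (z) x 6 thick (x) mm, with tab 100 to 200 g, upright in the foot. Origin: middle of its lower edge; x is its normal, away from the robot. An aluminium tab, 26 wide (y) x 3 thick (x) mm, rises from its top edge in its mid-plane, with one round through hole of 11 mm, centred 12 mm below the tab's top edge.
- board_top (a point): middle of the board's top edge, 80 mm above its origin. The tab slides in the board against 12 N of friction and stands out by an unknown amount, NOT in any measured pose: hole centre 91 to 121 mm, tab top 103 to 133 mm above the board's origin. See it in images, or feel for it: lower the arm onto the tab's top edge or probe with the tip. The tab bends above 12 N.
- eraser: eraser, 22 x 52 x 13 mm, a bystander; origin at its underside
- timber_block: small wooden block, 30 x 50 x 22 mm, a bystander; origin at its underside
- masking_tape: roll of masking tape lying flat, 100 mm across, 25 mm high, a bystander; origin at its underside
- drafting_weight: turned steel paper weight, 50 mm across, 46 mm high, a bystander; origin at its underside

How it is judged:
By the outcome, as a careful person would: the job done as asked, in the order asked, and still so for the second after the job is handed in, with the robot touching nothing.
It also fails if it takes over 72 s, if anything falls off the work surface, if the arm or the gripper's body presses on something with over 40 N, if the wrist force passes 120 N, or if a joint passes its speed limit or range.

### The arm

A 7-joint arm with a two-finger parallel gripper is mounted at the origin on the work surface; the furniture and walls round the work are solid. World frame = base frame: x ahead of the robot, y to its left, z up, the work surface at z = 0. Lengths are in m, angles in rad, forces in N, time in s.
With the tool pointing down it reaches from about 0.4 to 0.85 m from the base axis. Payload 4.5 kg.
Tool frame: the origin (TCP) lies where the fingers leave the gripper's body, on its centre line; the fingertips stand 64 mm ahead of it and the grasp point (between the pads) lies 45 mm ahead of it; z points along the fingers, y is the line along which they close (so a half turn about z gives the same grasp; the last joint's range is limited). The gripper opens to 88 mm and grips with 3 to 60 N. Pads are 18 mm wide; open, the fingers measure 123 mm over their backs; the gripper's body (75 mm by 187 mm) begins 45 mm behind the grasp point.
Start: joints at [1.34, 0.689, -0.195, 1.565, 0.157, 0.902, -0.215], TCP at [0.164, -0.603, 0.303] pointing down, gripper open.
Joint ranges: [-3.01, 3.01], [-0.46, 2.08], [-1.47, 1.51], [0.13, 2.56], [-1, 4.14], [0.04, 2.09], [-2.66, 2.66]. Speed limits (rad/s): [2.57, 2.57, 3.14, 3.14, 3.14, 3.14, 3.14].

### API

Orientations are given as a unit quaternion [x, y, z, w].
In Python, from plant import r gives the robot as it stands.
- The arm moves only by the tool play_rows, never from a script. Its arguments are lists of equal length, an entry for each row: "translation": the shift along the tool's x, y, z in m, a list of three; "delta_rot": the turn, a rotation vector about the tool's x, y, z in degrees, a list of three; "grip": the opening, from -1 (shut) to 1 (fully open). In form: {"translation": [[x, y, z], ...], "delta_rot": [[rx, ry, rz], ...], "grip": [grip, ...]}. A call has 1 to 20 rows; each row shifts and turns the commanded pose from where the row before left it, along the tool's axes as they then stand; what a row does not reach is not made up. A row lasts 1/8 s, in which the tool goes at most 62.5 mm and 10.7 degrees, less where a joint would pass 70% of its speed; a pose out of reach is approached as far as the arm can. A call with a gripper value outside its range is refused whole. The fingers move at their own pace and stop on an object; "squeeze" is the grip in N (left out, the last holds). Time passes only in rows, so rows that do not move let the fingers close. It gives the time, the measured TCP pose, the force, the opening and the grip force at its end, in the units of the state.
- r.get_state(): the state, without advancing time (a new reading comes with each control period).
- r.snapshot(name): name is "scene" or "top" or "wrist"; returns the picture (420x560x3 uint8, blue, green, red); there is no depth.
- r.get_calibration(name): a dict with "intrinsics" (3x3 intrinsics, pixels), "eye" and "rotation" of the camera in the world. Camera axes: x right, y up, looking along -z (the intrinsics and any distortion apply to the point x, -y, -z); pixel columns grow to the right and rows downward; lengths in m; the calibration is good to about 2 mm. The wrist camera is an equidistant fisheye: a pixel r from the principal point sees the ray r / f radians off the axis. A picture is of the moment at which its call begins: read the wrist's pose just before it. get_calibration takes no time and is no camera call; for the wrist camera it gives the pose at the moment of the call.
- r.finish_job(): hands the job in; it is judged then, once.
Trained networks look in the newest picture that a camera, given by its name, has taken for a name from the list of things; names that differ only in an ending like _2 or _b are one class to them, and where a whole thing is asked for, a point or a joint stands for the part that bears it (a point fixed in the world has none). Each returns a list of dicts, best first, with "confidence" (0 to 1); they miss things now and then, are a little off and sometimes report something else, mostly with a low value. They report only what shows in the picture. A call takes as long as a camera call.
- r.look_for(camera, target): "point" ([x, y, z] in m, in world coordinates, good to about 4 mm: the middle of the surface that is visible of it).
- r.silhouettes(camera, target): "pixels" (420x560 bool, what is visible of it).
The state is a dict: "clock": time; "q": joint angles; "qd": joint speeds; "joint_torque": joint torques, N m; "tool_pos": TCP position; "eef_rot": TCP orientation; "contact_force": force on the tool from outside, world axes, zero at the start; "moment": the same for the moment, N m; "opening": opening from 0.0 (shut) to 1.0 (fully open); "finger_force": force on a finger pad.
Only numpy, scipy, OpenCV 4.12 (cv2) and the standard library are available. Lean on these libraries where they do the work, as an engineer would, in place of code of your own. Each camera call takes 0.05 s, during which the arm holds its last target. There are 200 camera calls.

## Working session

There is one attempt and no reset: what is moved stays moved. The work goes in short steps, Python scripts to look and compute and a tool call to move; the robot and the scene stay as the last step left them, time stands still between calls to the robot, and variables do not carry over. Pictures are saved under pics/ and viewed, at most 10 in all, crops included, and the job is handed in when it is done.

Besides the shell and the picture viewer there is one more tool, called after ">>>" as a command line: name --argument value ..., lists and objects as JSON in quotes. play_rows: Moves the arm, as the interface text tells. Its arguments: {"type":"object","properties":{"translation":{"type":"array","items":{"type":"array","items":{"type":"number"}}},"delta_rot":{"type":"array","items":{"type":"array","items":{"type":"number"}}},"grip":{"type":"array","items":{"type":"number"}},"squeeze":{"type":"number"}},"required":["translation","delta_rot","grip"]}

```bash
mkdir -p pics; ls; python3 - <<'E'
from plant import r
import cv2,numpy as np
s=r.get_state();print(s)
for c in("scene","top"):
    im=r.snapshot(c);cv2.imwrite(f"pics/{c}0.png",im)
    k=r.get_calibration(c);print(c,k)
    for t in("hook","bar_mid","rail","foot","board","hook_tip","hook_peak","hook_bend","board_top"):
        try:
            d=r.look_for(c,t);print(t,[(np.round(x["point"],4).tolist(),round(x["confidence"],2)) for x in d[:2]])
        except Exception as e: print(t,e)
E
```

```text
pics
{'clock': 0.0, 'q': array([ 1.3397811 ,  0.69000062, -0.19452681,  1.566334  ,  0.15730334,
        0.90250707, -0.2151179 ]), 'qd': array([-1.15517848e-03,  6.45674152e-04,  1.18292756e-03, -6.12228791e-05,
       -5.14582486e-05,  1.09291752e-03, -3.02436921e-04]), 'joint_torque': array([ 1.51059010e-05, -5.27564549e+01, -1.26726028e+00, -1.53429562e+01,
       -5.27778617e-02,  6.43584921e-03,  1.63317918e-04]), 'tool_pos': array([ 0.16341247, -0.60272517,  0.30190255]), 'eef_rot': array([ 9.91241384e-01,  1.32059292e-01, -1.85874811e-04, -9.09173826e-04]), 'contact_force': array([-0.92584561, -0.304556  , -0.78045949]), 'moment': array([ 0.05760417,  0.01263994, -0.03223888]), 'finger_force': 0.0, 'opening': 0.9962461463429815}
scene {'intrinsics': array([[514.79744128,   0.        , 275.34822155],
       [  0.        , 514.79744128, 207.96271387],
       [  0.        ,   0.        ,   1.        ]]), 'eye': array([-0.38274503,  0.66240794,  0.95532471]), 'rotation': array([-0.19535783,  0.41511844,  0.80893885, -0.36760025])}
hook []
bar_mid [([0.5805, -0.0577, 0.0131], 0.89
[... 388 characters left out ...]
    , 387.49781888, 209.37107223],
       [  0.        ,   0.        ,   1.        ]]), 'eye': array([ 0.36730384, -0.07440755,  1.17394003]), 'rotation': array([ 0.03511939, -0.01796355, -0.69681048,  0.71616974])}
hook [([0.5865, -0.0602, 0.2491], 0.43)]
bar_mid [([0.5848, -0.0799, 0.0117], 0.75), ([0.5549, 0.191, 0.0303], 0.32)]
rail [([0.5884, -0.0795, 0.0129], 0.63)]
foot [([0.5587, 0.1928, 0.0289], 0.76), ([0.662, 0.0605, 0.0139], 0.55)]
board [([0.2548, -0.3703, 0.0273], 0.61), ([0.5705, 0.1964, 0.0757], 0.54)]
hook_tip [([0.5564, 0.1952, 0.0288], 0.33)]
hook_peak [([0.345, -0.261, 0.017], 0.43)]
hook_bend [([0.5904, -0.0644, 0.2442], 0.62)]
board_top [([0.5707, 0.1995, 0.074], 0.57)]
```

```bash
python3 - <<'E'
import cv2,numpy as np
a=cv2.imread("pics/scene0.png");b=cv2.imread("pics/top0.png")
cv2.imwrite("pics/s_big.png",cv2.resize(a,(800,600),interpolation=cv2.INTER_CUBIC))
cv2.imwrite("pics/t_big.png",cv2.resize(b,(800,600),interpolation=cv2.INTER_CUBIC))
E
```

```text
(no output)
```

View pics/s_big.png

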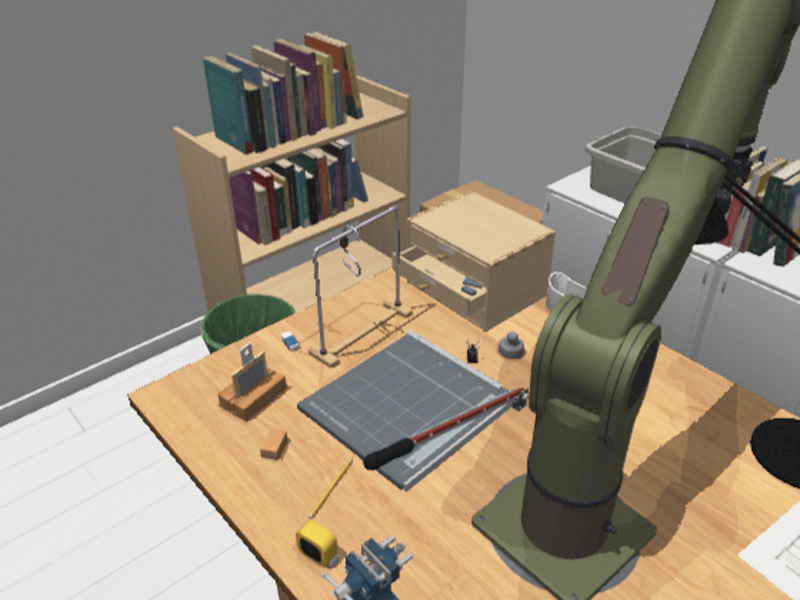

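View pics/t_big.png

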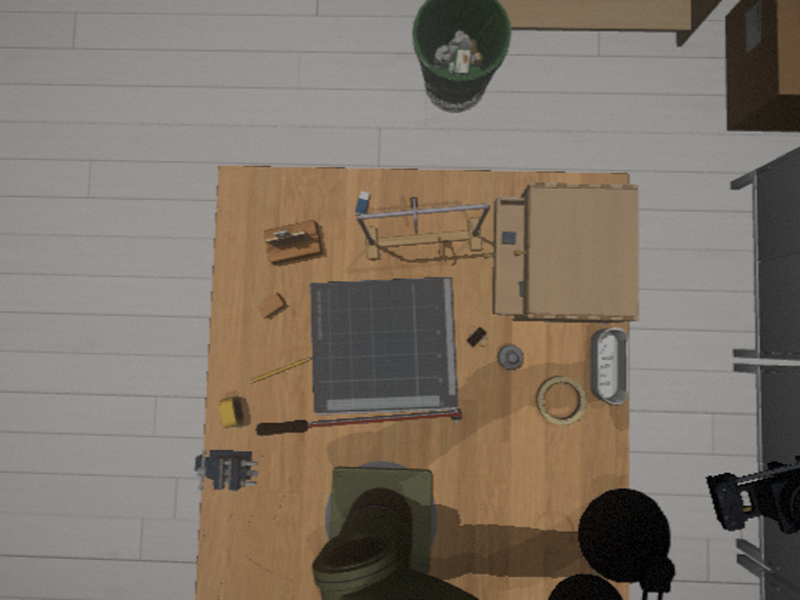

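The scene view shows the rail (big-picture bar from about (322,250) to (397,210)), the hook near (345,240), and the board with its tab up near (247,353). In the top view the bar runs (360,215)–(488,206), the hook is at about (414,212), and the board is at about (290,237).

```bash
cat > h.py <<'E'
from plant import r
import cv2,numpy as np
from scipy.spatial.transform import Rotation as R
def ray(k,uv,fish=False):
    K=k["intrinsics"];uv=np.atleast_2d(uv).astype(float)
    x=(uv[:,0]-K[0,2])/K[0,0];y=(uv[:,1]-K[1,2])/K[1,1]
    if fish:
        t=np.hypot(x,y)+1e-12;s=np.sin(t)/t
        d=np.c_[x*s,-y*s,-np.cos(t)]
    else: d=np.c_[x,-y,-np.ones_like(x)]
    return R.from_quat(k["rotation"]).apply(d)
def onz(k,uv,z,fish=False):
    d=ray(k,uv,fish);return k["eye"]+d*((z-k["eye"][2])/d[:,2])[:,None]
def proj(k,P,fish=False):
    p=R.from_quat(k["rotation"]).inv().apply(np.atleast_2d(P)-k["eye"]);x,y,z=p[:,0],-p[:,1],-p[:,2]
    K=k["intrinsics"]
    if fish:
        rr=np.hypot(x,y);t=np.arctan2(rr,z)/(rr+1e-12);a,b=x*t,y*t
    else: a,b=x/z,y/z
    return np.c_[a*K[0,0]+K[0,2],b*K[1,1]+K[1,2]]
def go(target,yawtool=None,R_t=None):
    """tool-frame shift and turn from current pose to target TCP / rotation"""
    s=r.get_state();R0=R.from_quat(s["eef_rot"])
    print("shift(tool)",np.round(R0.inv().apply(np.array(target)-s["tool_pos"]),4),end=" ")
    if R_t is not None: print("rotvec deg",np.round((R0.inv()*R_t).as_rotvec(degrees=True),2),end="")
    print()
def down(a):
    """tool down, tool x along world heading a (rad): y = z x x"""
    x=np.array([np.cos(a),np.sin(a),0]);z=np.array([0,0,-1.]);return R.from_matrix(np.c_[x,np.cross(z,x),z])
E
python3 - <<'E'
from h import *
k=r.get_calibration("top")
b=onz(k,np.array([[360,216],[488,206]])*.7,.255);print(b, np.degrees(np.arctan2(*(b[0]-b[1])[[0,1]])))
print("hook",onz(k,[[414*.7,200*.7]],.2395))
f=onz(k,np.array([[267,240],[319,222],[272,264],[324,246]])*.7,.032);print("foot",f,f.mean(0))
w=r.get_calibration("wrist");s=r.get_state();R0=R.from_quat(s["eef_rot"])
print("wrist cam in tool",R0.inv().apply(w["eye"]-s["tool_pos"]),(R0.inv()*R.from_quat(w["rotation"])).as_matrix().round(2),w["intrinsics"])
print(R0.as_matrix().round(3))
print("heading tool x deg",np.degrees(np.arctan2(*R0.as_matrix()[[1,0],0])))
E
```

```text
[[ 0.57456254  0.03501615  0.255     ]
 [ 0.59655929 -0.18000334  0.255     ]] -5.8411046644031845
hook [[ 0.60802963 -0.05503113  0.2395    ]]
foot [[0.56929811 0.25537918 0.032     ]
 [0.61010623 0.14737677 0.032     ]
 [0.51884954 0.24243998 0.032     ]
 [0.55950004 0.13481474 0.032     ]] [0.56443848 0.19500267 0.032     ]
wrist cam in tool [ 0.07805942 -0.00044048 -0.08330386] [[-0.    0.95  0.3 ]
 [ 1.    0.   -0.  ]
 [-0.    0.3  -0.95]] [[325.1922621    0.         277.7384304 ]
 [  0.         325.1922621  215.22067917]
 [  0.           0.           1.        ]]
[[ 0.965  0.262  0.   ]
 [ 0.262 -0.965 -0.   ]
 [ 0.     0.    -1.   ]]
heading tool x deg 15.174056540116938
```

>>> play_rows --translation '[[0.02,-0.015,-0.02],[0.04,-0.029,-0.02],[0.042,-0.03,-0.02],[0.042,-0.03,-0.02],[0.042,-0.03,-0.01],[0.042,-0.03,-0.01],[0.042,-0.03,-0.01],[0.042,-0.03,-0.01],[0.042,-0.03,0],[0.042,-0.03,0],[0.042,-0.03,0],[0.042,-0.03,0],[0.042,-0.03,0],[0.04,-0.029,0],[0.033,-0.023,0],[0.02,-0.016,0],[0,0,0]]' --delta_rot '[[0,0,0],[0,0,0],[0,0,0],[0,0,0],[0,0,0],[0,0,0],[0,0,0],[0,0,0],[0,0,0],[0,0,0],[0,0,0],[0,0,0],[0,0,0],[0,0,0],[0,0,5],[0,0,4.4],[0,0,0]]' --grip '[1,1,1,1,1,1,1,1,1,1,1,1,1,1,1,1,1]'

```text
clock: 3.12
tool_pos: [0.6437, -0.0147, 0.4222]
eef_rot: [0.999, 0.053, -0.0, -0.001]
contact_force: [-0.5, -0.1, -0.1]
opening: 1.005
finger_force: 0.0
```

```bash
python3 - <<'E'
from h import *
s=r.get_state();print(s["clock"],s["tool_pos"],s["q"].round(2),s["contact_force"])
im=r.snapshot("wrist");k=r.get_calibration("wrist");cv2.imwrite("pics/w1.png",im);cv2.imwrite("pics/w1b.png",cv2.resize(im,(800,600),interpolation=cv2.INTER_CUBIC))
for t in("hook","rail","foot","board","board_top","hook_peak","hook_tip"):
    print(t,[(np.round(x["point"],4).tolist(),round(x["confidence"],2)) for x in r.look_for("wrist",t)[:2]])
E
```

```text
3.125 [ 0.64368912 -0.01473545  0.42216172] [ 0.06  0.61 -0.21  1.33  0.13  1.21 -1.62] [-0.45342826 -0.06307234 -0.13088507]
hook [([0.608, -0.0527, 0.2357], 0.66)]
rail [([0.5854, -0.0549, 0.0431], 0.86), ([0.5743, 0.1956, 0.0755], 0.69)]
foot [([0.5829, 0.1858, 0.0329], 0.8)]
board [([0.5746, 0.1974, 0.0775], 0.97)]
board_top [([0.5719, 0.1961, 0.0767], 0.84)]
hook_peak [([0.6064, -0.056, 0.237], 0.88)]
hook_tip [([0.6058, -0.0539, 0.2368], 0.61)]
```

View pics/w1b.png

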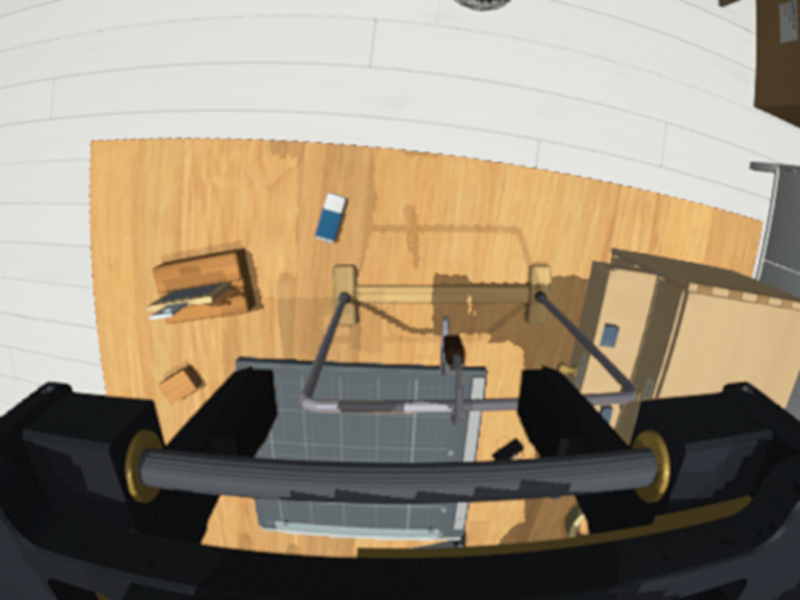

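The wrist view shows the bar from (308,404) to (632,392) with the hook crossing it at (457,400), and the sleeve spanning (442–465, 335–365). The board is on the left at (195,300), with its tab at about (165,310).

```bash
python3 - <<'E'
from h import *
k=r.get_calibration("wrist")
b=onz(k,np.array([[308,404],[340,406],[520,405],[632,392],[457,402]])*.7,.255,True);print(b)
d=b[0]-b[3];print("yaw",np.degrees(np.arctan2(-d[0],d[1])))
d=b[1]-b[2];print("yaw",np.degrees(np.arctan2(-d[0],d[1])))
print("sleeve top front",onz(k,np.array([[456,364],[456,352]])*.7,.2395,True))
# batten between posts on the desk: yaw check
bt=onz(k,np.array([[356,293],[528,294]])*.7,.012,True);d=bt[0]-bt[1];print("batten",bt,np.degrees(np.arctan2(-d[0],d[1])))
m=r.silhouettes("wrist","hook")[0]["pixels"];ys,xs=np.nonzero(m);print(xs.min()/.7,xs.max()/.7,ys.min()/.7,ys.max()/.7)
im=cv2.imread("pics/w1.png")
cr=[cv2.resize(im[215:305,200:455],None,fx=3.1,fy=3.1,interpolation=cv2.INTER_CUBIC),cv2.resize(im[165:240,95:190],None,fx=4,fy=4,interpolation=cv2.INTER_CUBIC)]
out=np.zeros((590,800,3),np.uint8);out[:cr[0].shape[0],:cr[0].shape[1]]=cr[0][:,:800];out[285:285+cr[1].shape[0],:cr[1].shape[1]]=cr[1]
sc=cv2.imread("pics/scene0.png")[230:295,145:210];sc=cv2.resize(sc,None,fx=4.6,fy=4.6,interpolation=cv2.INTER_CUBIC);out[285:285+sc.shape[0],400:400+sc.shape[1]]=sc
cv2.imwrite("pics/crop1.png",out)
E
```

```text
[[ 0.57300809  0.03073266  0.255     ]
 [ 0.57405662  0.01054032  0.255     ]
 [ 0.58457412 -0.10239484  0.255     ]
 [ 0.59764966 -0.18164216  0.255     ]
 [ 0.58398873 -0.06141284  0.255     ]]
yaw 6.618361661408248
yaw 5.320534685033007
sleeve top front [[ 0.60287538 -0.05977279  0.2395    ]
 [ 0.61107737 -0.05856212  0.2395    ]]
batten [[ 0.57732942  0.02037786  0.012     ]
 [ 0.5957238  -0.17312078  0.012     ]] 5.430336169583955
440.0 464.28571428571433 317.14285714285717 424.28571428571433
```

View pics/crop1.png

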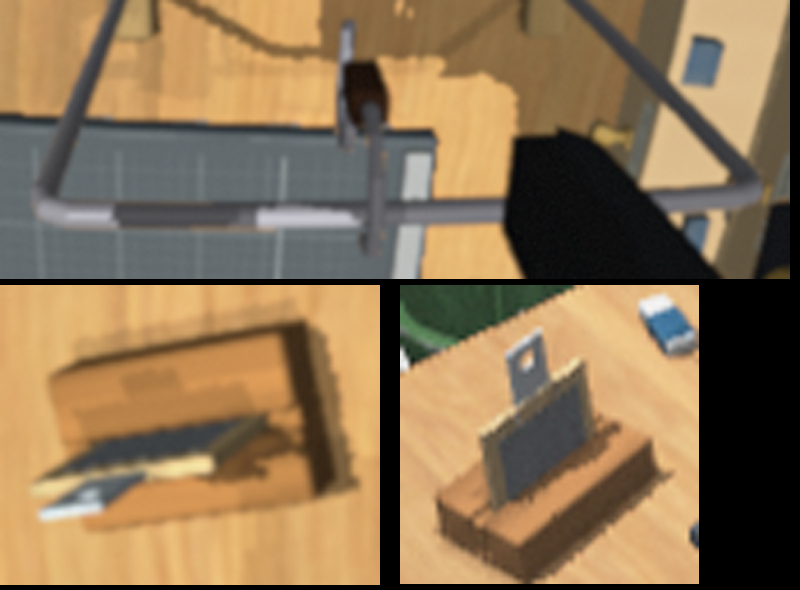

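The crop shows the tab top edge at scene-panel (508,348)–(541,330) with the hole at (528,358). The same edge is at wrist-panel (40,517)–(105,512). The hook wire meets the sleeve at panel (373,105).

```bash
python3 - <<'E'
from h import *
from scipy.optimize import least_squares
ks=r.get_calibration("scene");kw=r.get_calibration("wrist")
S=lambda p:(145+(p[0]-400)/4.6,230+(p[1]-285)/4.6)
W=lambda p:(95+p[0]/4,165+(p[1]-285)/4)
foot=lambda a,b:("f",a*.035,b*.055,.032)
t=lambda x,y,o:("t",x,y,o)   # rel to tab top
bd=lambda x,y,z:("b",x,y,z)
obs=[(0,(438,497),foot(1,1)),(0,(522,545),foot(-1,1)),(0,(652,438),foot(-1,-1)),
(0,(482,440),bd(-.003,.04,.08)),(0,(583,362),bd(0,-.04,.08)),
(0,(508,348),t(-.0015,.013,0)),(0,(541,330),t(-.0015,-.013,0)),(0,(528,358),t(0,0,-.012)),
(1,(50,375),foot(1,1)),(1,(285,322),foot(1,-1)),(1,(315,495),foot(-1,-1)),(1,(85,527),foot(-1,1)),
(1,(35,488),bd(0,.04,.08)),(1,(212,466),bd(0,-.04,.08)),(1,(40,517),t(0,.013,0)),(1,(105,512),t(0,-.013,0))]
def P(v,q):
    x,y,yaw,tilt,oy,H=v;Rz=R.from_euler("z",yaw);k,a,b,c=q
    if k=="f": l=np.array([a,b,c])
    else:
        z=c if k=="b" else H+c
        l=R.from_euler("y",tilt).apply([a,b,z])+[0,oy,.006]
    return Rz.apply(l)+[x,y,0]
def f(v):
    e=[]
    for c,p,q in obs:
        e+=list((proj(ks,P(v,q))-S(p))[0]) if c==0 else list((proj(kw,P(v,q),True)-W(p))[0])
    return np.r_[e,(v[3]/.03),v[4]/.0015]
s=least_squares(f,[.565,.195,.36,0,0,.118],loss="soft_l1");v=s.x
print("x y yaw tilt oy H",v.round(4),np.degrees(v[2]));print(f(v)[:-2].reshape(-1,2).round(1).tolist())
print("hole",P(v,t(0,0,-.012)))
for c in((373,105),): print("sleeve top",onz(kw,[(200+c[0]/3.1,215+c[1]/3.1)],.2395,True))
a=np.radians(5.6);go([.6095,-.0585,.335],R_t=down(a))
E
```

```text
x y yaw tilt oy H [ 0.5716  0.199   0.2314 -0.0194  0.0012  0.1194] 13.259295648246065
[[-0.9, -1.2], [-0.3, -0.8], [0.8, -0.9], [1.1, -1.4], [0.4, -1.2], [0.9, 1.1], [1.0, -0.3], [0.4, -0.4], [-1.6, -1.2], [-1.1, 1.2], [0.7, 0.8], [-0.2, 0.8], [-1.3, 0.6], [0.2, -0.9], [-0.1, 0.1], [-0.8, -0.9]]
hole [0.56928862 0.19963108 0.11334686]
sleeve top [[ 0.60889443 -0.05964372  0.2395    ]]
shift(tool) [-0.0373  0.0371  0.0879] rotvec deg [ 0.02 -0.01  0.12]
```

>>> play_rows --translation '[[-0.0125,0.0125,0.01],[-0.0125,0.0125,0.02],[-0.0125,0.012,0.02],[0,0,0.03],[0,0,0.03],[0,0,0.02],[0,0,0.012],[0,0,0.009],[0,0,0]]' --delta_rot '[[0,0,0],[0,0,0],[0,0,0],[0,0,0],[0,0,0],[0,0,0],[0,0,0],[0,0,0],[0,0,0]]' --grip '[1,0.9,0.8,0.6,0.4,0.3,0.2,0.2,0.2]'

```text
clock: 4.7
tool_pos: [0.6096, -0.0577, 0.2716]
eef_rot: [0.999, 0.05, -0.0, 0.0]
contact_force: [0.3, 0.0, -0.3]
opening: 0.598
finger_force: 0.0
```

```bash
python3 - <<'E'
from h import *
im=r.snapshot("wrist");k=r.get_calibration("wrist");s=r.get_state();print(s["tool_pos"],s["opening"],s["contact_force"])
cv2.imwrite("pics/w2.png",cv2.resize(im,(800,600),interpolation=cv2.INTER_CUBIC))
go([.6092,-.059,.2715],R_t=down(np.radians(5.6)))
T=R.from_quat(s["eef_rot"])
# expected sleeve top centre px if aligned, in big px
print(proj(k,s["tool_pos"]+T.apply([[0,0,.032],[0,0,.0]]),True)/.7)
E
```

```text
[ 0.60987302 -0.05766774  0.27207235] 0.6020339675204758 [-0.01451721 -1.43410718  0.44606243]
shift(tool) [-0.0008  0.0013  0.0006] rotvec deg [ 0.01 -0.04  0.17]
[[397.84140221 441.48233674]
 [398.28608147 514.75682519]]
```

View pics/w2.png

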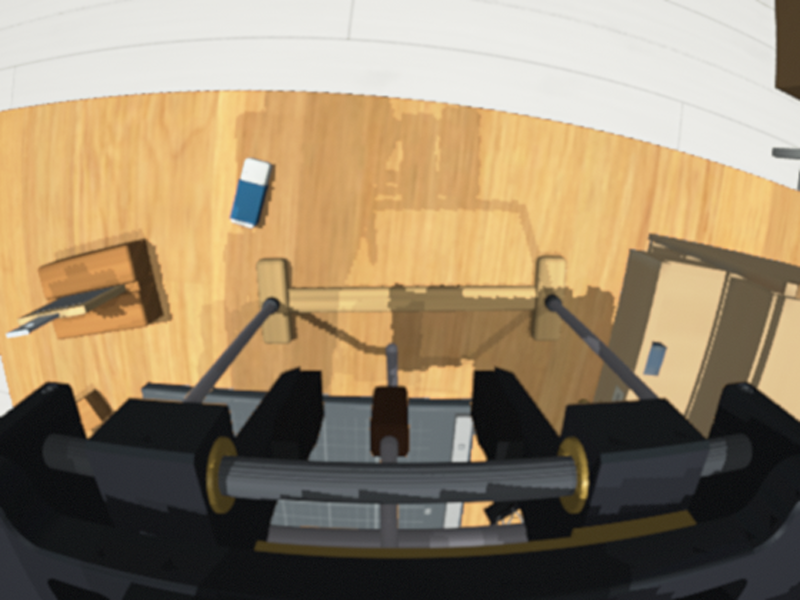

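The sleeve top sits at (389,442), against (398,441) expected, so the hook is about 2.7 mm off toward tool −y. The fingers straddle it cleanly.

>>> play_rows --translation '[[0,-0.0027,0],[0,0,0],[0,0,0],[0,0,0],[0,0,0],[0,0,0]]' --delta_rot '[[0,0,0],[0,0,0],[0,0,0],[0,0,0],[0,0,0],[0,0,0]]' --grip '[0.2,-0.3,-0.6,-1,-1,-1]' --squeeze 5

```text
clock: 5.5
tool_pos: [0.6093, -0.055, 0.2717]
eef_rot: [0.999, 0.05, -0.0, 0.0]
contact_force: [0.3, 0.2, 0.1]
opening: 0.135
finger_force: 5.0
```

>>> play_rows --translation '[[0,0,0],[0,0,0],[0,0,-0.005],[0,0,-0.01],[0,0,-0.01],[0,0,-0.01],[0,0,0],[0.015,0,0],[0.03,0,0],[0.03,0,0],[0.01,0,0],[0,0,0]]' --delta_rot '[[0,0,0],[0,0,0],[0,0,0],[0,0,0],[0,0,0],[0,0,0],[0,0,0],[0,0,0],[0,0,0],[0,0,0],[0,0,0],[0,0,0]]' --grip '[-1,-1,-1,-1,-1,-1,-1,-1,-1,-1,-1,-1]' --squeeze 45

```text
clock: 7.0
tool_pos: [0.6936, -0.0463, 0.3061]
eef_rot: [0.999, 0.05, -0.001, 0.0]
contact_force: [-1.0, -1.0, -0.9]
opening: 0.133
finger_force: 45.0
```

```bash
python3 - <<'E'
from h import *
s=r.get_state();print(s["tool_pos"],s["contact_force"],s["opening"],s["q"].round(2))
# target: tool down heading 13.3deg, tip 60 mm short of hole along -x, hook origin relative
a=np.radians(13.3);c=np.array([np.cos(a),np.sin(a),0])
hole=np.array([.5693,.1996,.1133]); 
tip=hole-0.07*c+[0,0,.02]
hook=tip-c*.006+[0,0,.0495];print(hook+[0,0,.047]);go(hook+[0,0,.047],R_t=down(a))
E
```

```text
[ 0.6936288  -0.04632216  0.30606718] [-1.03674604 -1.01574394 -0.94155991] 0.13284688633957192 [ 0.09  0.79 -0.19  1.32  0.16  1.05 -1.59]
[0.49533841 0.18211622 0.2298    ]
shift(tool) [-0.1742 -0.2472  0.0765] rotvec deg [-0.01  0.07 -7.52]
```

>>> play_rows --translation '[[0,-0.02,0],[0,-0.04,0],[0,-0.05,0],[0,-0.05,0],[0,-0.05,0],[0,-0.027,0],[0,-0.01,0],[0,0,0],[0,0,0]]' --delta_rot '[[0,0,0],[0,0,0],[0,0,0],[0,0,0],[0,0,-2],[0,0,-3],[0,0,-2.5],[0,0,0],[0,0,0]]' --grip '[-1,-1,-1,-1,-1,-1,-1,-1,-1]'

```text
clock: 8.12
tool_pos: [0.668, 0.1961, 0.3067]
eef_rot: [0.994, 0.114, 0.0, 0.001]
contact_force: [-0.2, 0.1, -0.1]
opening: 0.131
finger_force: 45.0
```

```bash
python3 - <<'E'
from h import *
import json
im=r.snapshot("wrist");k=r.get_calibration("wrist");cv2.imwrite("pics/w3.png",im)
json.dump({a:np.array(b).tolist() for a,b in k.items()},open("k3.json","w"))
s=r.get_state();print(s["tool_pos"]);a=np.radians(13.3)
for t in("board","foot","board_top"): print(t,[(np.round(x["point"],4).tolist(),round(x["confidence"],2)) for x in r.look_for("wrist",t)[:1]])
p=proj(k,[[.5693,.1996,.1133]],True)[0];print(p)
go([.4953,.1821,.2298],R_t=down(a))
E
```

```text
[0.66800817 0.19630407 0.30668218]
board [([0.5674, 0.2294, 0.0485], 0.78)]
foot [([0.5942, 0.2147, 0.0326], 0.76)]
board_top [([0.5653, 0.2277, 0.0493], 0.75)]
[251.88765761 297.54098343]
shift(tool) [-0.1714 -0.0242  0.0769] rotvec deg [ 0.04 -0.   -0.15]
```

>>> play_rows --translation '[[-0.015,0,0],[-0.035,-0.005,0],[-0.045,-0.007,0],[-0.045,-0.007,0],[-0.022,-0.003,0.005],[-0.009,-0.002,0.015],[0,0,0.02],[0,0,0.01],[0,0,0],[0,0,0]]' --delta_rot '[[0,0,0],[0,0,0],[0,0,0],[0,0,0],[0,0,0],[0,0,0],[0,0,0],[0,0,0],[0,0,0],[0,0,0]]' --grip '[-1,-1,-1,-1,-1,-1,-1,-1,-1,-1]'

```text
clock: 9.57
tool_pos: [0.4959, 0.1833, 0.2572]
eef_rot: [0.993, 0.115, 0.001, -0.0]
contact_force: [0.1, 0.1, -0.4]
opening: 0.129
finger_force: 45.0
```

```bash
python3 - <<'E'
from h import *
import json
im=r.snapshot("wrist");k=r.get_calibration("wrist");cv2.imwrite("pics/w4.png",im)
json.dump({a:np.array(b).tolist() for a,b in k.items()},open("k4.json","w"))
sc=r.snapshot("scene");cv2.imwrite("pics/scene4.png",sc)
s=r.get_state();print(s["tool_pos"],s["contact_force"]);T=R.from_quat(s["eef_rot"])
print(proj(k,[[.5693,.1996,.1133]],True)[0],"tip",proj(k,s["tool_pos"]+T.apply([[.006,0,.047+.0495],[-.026,0,.047+.068]]),True))
w3=cv2.imread("pics/w3.png")
out=np.zeros((600,800,3),np.uint8)
def put(im,x0,y0,w,h,f,X,Y):
    c=cv2.resize(im[y0:y0+h,x0:x0+w],None,fx=f,fy=f,interpolation=cv2.INTER_CUBIC);out[Y:Y+c.shape[0],X:X+c.shape[1]]=c
put(im,205,60,133,300,2,0,0); put(w3,200,230,130,97,4,276,0); put(sc,140,225,80,65,3,276,395)
put(im,225,170,65,50,4,530,395)
cv2.imwrite("pics/crop2.png",out)
E
```

```text
[0.4957942  0.18334989 0.25729843] [ 0.24982078  0.38509918 -0.91076364]
[279.44978713 119.92938324] tip [[278.07481132 239.62137051]
 [278.01920519 272.80216284]]
```

View pics/crop2.png

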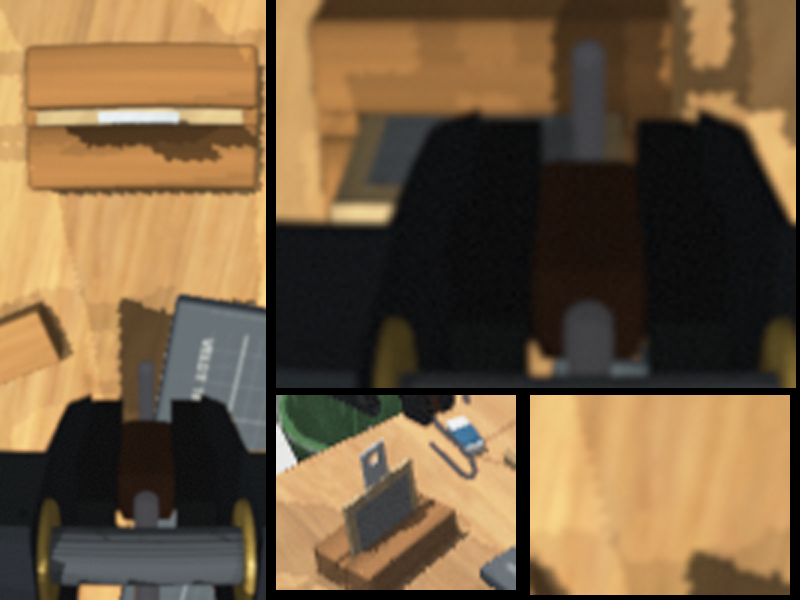

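The crop of the wrist view shows the tab's white top edge at panel (98–180,117.5) in line with the foot's slot. The hook tip is at (147,365), so the yaw is good and the tab is about 2.5 mm toward tool −y. The scene panel shows the hole at (375,460).

```bash
python3 - <<'E'
from h import *
import json
from scipy.optimize import least_squares
k=r.get_calibration("wrist");ks=r.get_calibration("scene");s=r.get_state();T=R.from_quat(s["eef_rot"])
n=lambda x,y:(205+x/2,60+y/2)
sh=[173,172.8];sv=[246.7,245.9]
hx=T.as_matrix()[:,0]
for z in(.121,.125,.129):
    q=onz(k,[n(139,117.5)],z,True)[0];print(z,"tab top",q.round(4),"tool",T.inv().apply(q-s["tool_pos"]).round(4),"scene hole px",proj(ks,q-[0,0,.012]).round(1),"tabtop",proj(ks,q).round(1))
print("tab width/px -> dist", .026*325/41)
ft=onz(k,[n(28,45),n(255,45),n(30,187),n(257,190)],.032,True);print(ft.round(4),np.linalg.norm(ft[0]-ft[1]),np.linalg.norm(ft[0]-ft[2]))
d=ft[0]-ft[1];e=ft[2]-ft[3];print([np.degrees(np.arctan2(-v[0],v[1])) for v in(d,e)], "tool heading",np.degrees(np.arctan2(hx[1],hx[0])))
b=onz(k,[n(36,118),n(246,118)],.086,True);v=b[0]-b[1];print("board",b.round(4),np.degrees(np.arctan2(-v[0],v[1])),b.mean(0))
print("foot mid in tool",T.inv().apply(ft.mean(0)-s["tool_pos"]),"board mid",T.inv().apply(b.mean(0)-s["tool_pos"]))
E
```

```text
0.121 tab top [0.5693 0.2031 0.121 ] tool [ 0.0759 -0.0023  0.1364] scene hole px [[172.2 247.3]] tabtop [[171.6 243.7]]
0.125 tab top [0.5694 0.203  0.125 ] tool [ 0.076  -0.0023  0.1324] scene hole px [[172.  246.1]] tabtop [[171.4 242.5]]
0.129 tab top [0.5694 0.203  0.129 ] tool [ 0.076  -0.0022  0.1284] scene hole px [[171.8 244.9]] tabtop [[171.2 241.3]]
tab width/px -> dist 0.20609756097560974
[[0.5914 0.2625 0.032 ]
 [0.6156 0.1589 0.032 ]
 [0.5248 0.2472 0.032 ]
 [0.5483 0.1408 0.032 ]] 0.10637714662029761 0.06839107539519823
[np.float64(13.148026168636576), np.float64(12.4415125904453)] tool heading 13.263650983198517
board [[0.5603 0.2425 0.086 ]
 [0.5789 0.1629 0.086 ]] 13.15890873688166 [0.56959216 0.20267882 0.086     ]
foot mid in tool [ 0.07631224 -0.00142395  0.22540215] board mid [ 0.07603228 -0.00184726  0.1714018 ]
```

>>> play_rows --translation '[[0.02,-0.0023,0],[0.04,0,0],[0.032,0,0],[0.01,0,0.004],[0,0,0.004],[0,0,0.002],[0,0,0],[0,0,0]]' --delta_rot '[[0,0,0],[0,0,0],[0,0,0],[0,0,0],[0,0,0],[0,0,0],[0,0,0],[0,0,0]]' --grip '[-1,-1,-1,-1,-1,-1,-1,-1]'

```text
clock: 10.68
tool_pos: [0.5937, 0.2089, 0.2469]
eef_rot: [0.993, 0.116, -0.0, 0.0]
contact_force: [0.3, -0.6, -0.9]
opening: 0.129
finger_force: 45.0
```

>>> play_rows --translation '[[0,0,0.001],[0,0,0.001],[0,0,0]]' --delta_rot '[[0,0,0],[0,0,0],[0,0,0]]' --grip '[-1,-1,-1]'

```text
clock: 11.05
tool_pos: [0.594, 0.2088, 0.2446]
eef_rot: [0.993, 0.116, -0.0, 0.0]
contact_force: [0.4, -1.2, -0.3]
opening: 0.13
finger_force: 45.0
```

>>> play_rows --translation '[[0,0,0.001],[0,0,0]]' --delta_rot '[[0,0,0],[0,0,0]]' --grip '[-1,-1]'

```text
clock: 11.3
tool_pos: [0.594, 0.2088, 0.2436]
eef_rot: [0.993, 0.116, -0.0, 0.0]
contact_force: [0.6, 0.1, 0.3]
opening: 0.126
finger_force: 45.0
```

>>> play_rows --translation '[[0,0,0.001],[0,0,0]]' --delta_rot '[[0,0,0],[0,0,0]]' --grip '[-1,-1]'

```text
clock: 11.55
tool_pos: [0.5941, 0.2089, 0.2426]
eef_rot: [0.993, 0.116, -0.0, 0.0]
contact_force: [-0.3, 0.7, -0.7]
opening: 0.132
finger_force: 45.0
```

>>> play_rows --translation '[[0,0,0.001],[0,0,0]]' --delta_rot '[[0,0,0],[0,0,0]]' --grip '[-1,-1]'

```text
clock: 11.8
tool_pos: [0.594, 0.2088, 0.2416]
eef_rot: [0.993, 0.116, -0.0, 0.0]
contact_force: [0.7, -0.7, -0.8]
opening: 0.129
finger_force: 45.0
```

>>> play_rows --translation '[[0,0,0.001],[0,0,0]]' --delta_rot '[[0,0,0],[0,0,0]]' --grip '[-1,-1]'

```text
clock: 12.05
tool_pos: [0.594, 0.2088, 0.2406]
eef_rot: [0.993, 0.116, -0.0, 0.0]
contact_force: [-0.3, 0.3, -1.1]
opening: 0.13
finger_force: 45.0
```

>>> play_rows --translation '[[0,0,0.001],[0,0,0]]' --delta_rot '[[0,0,0],[0,0,0]]' --grip '[-1,-1]'

```text
clock: 12.3
tool_pos: [0.5942, 0.2089, 0.2398]
eef_rot: [0.993, 0.116, 0.0, -0.0]
contact_force: [0.1, 0.4, 0.3]
opening: 0.129
finger_force: 45.0
```

>>> play_rows --translation '[[0,0,0.001],[0,0,0]]' --delta_rot '[[0,0,0],[0,0,0]]' --grip '[-1,-1]'

```text
clock: 12.55
tool_pos: [0.5944, 0.2089, 0.2392]
eef_rot: [0.993, 0.116, 0.001, -0.0]
contact_force: [0.1, -0.6, 3.9]
opening: 0.129
finger_force: 45.0
```

Contact is felt at TCP z ≈ 0.2397. Next is to back off and set up below the slope line for the insertion.

>>> play_rows --translation '[[0,0,-0.01],[0,0,-0.01],[-0.012,0,0],[-0.025,0,0],[-0.012,0,0.004],[0,0,0.016],[0,0,0.02],[0,0,0.016],[0,0,0.006],[0,0,0],[0,0,0]]' --delta_rot '[[0,0,0],[0,0,0],[0,0,0],[0,0,0],[0,0,0],[0,0,0],[0,0,0],[0,0,0],[0,0,0],[0,0,0],[0,0,0]]' --grip '[-1,-1,-1,-1,-1,-1,-1,-1,-1,-1,-1]'

```text
clock: 13.92
tool_pos: [0.5468, 0.1978, 0.1972]
eef_rot: [0.993, 0.116, 0.001, -0.0]
contact_force: [-0.6, 0.4, -0.8]
opening: 0.127
finger_force: 45.0
```

```bash
python3 - <<'E'
from h import *
im=r.snapshot("wrist");k=r.get_calibration("wrist");cv2.imwrite("pics/w5.png",im);cv2.imwrite("pics/scene5.png",r.snapshot("scene"))
s=r.get_state();print(s["tool_pos"],s["contact_force"],np.degrees(R.from_quat(s["eef_rot"]).as_euler("xyz")));T=R.from_quat(s["eef_rot"])
print("tip",proj(k,s["tool_pos"]+T.apply([.006,0,.047+.0495]),True), "tabtop",proj(k,[.5694,.203,.1222],True))
out=np.zeros((600,800,3),np.uint8)
c=cv2.resize(im[100:250,212:344],None,fx=4,fy=4,interpolation=cv2.INTER_CUBIC);out[:,:528]=c
sc=cv2.imread("pics/scene5.png")[225:285,140:207];c=cv2.resize(sc,None,fx=4,fy=4,interpolation=cv2.INTER_CUBIC);out[:240,530:530+268]=c
cv2.imwrite("pics/crop3.png",out)
E
```

```text
[0.54678415 0.19777693 0.19731765] [-0.29761422 -0.11420823 -0.47005183] [-1.79990357e+02 -7.55024884e-02  1.32707375e+01]
tip [[278.13280951 239.60709033]] tabtop [[278.46737362 224.21484629]]
```

View pics/crop3.png

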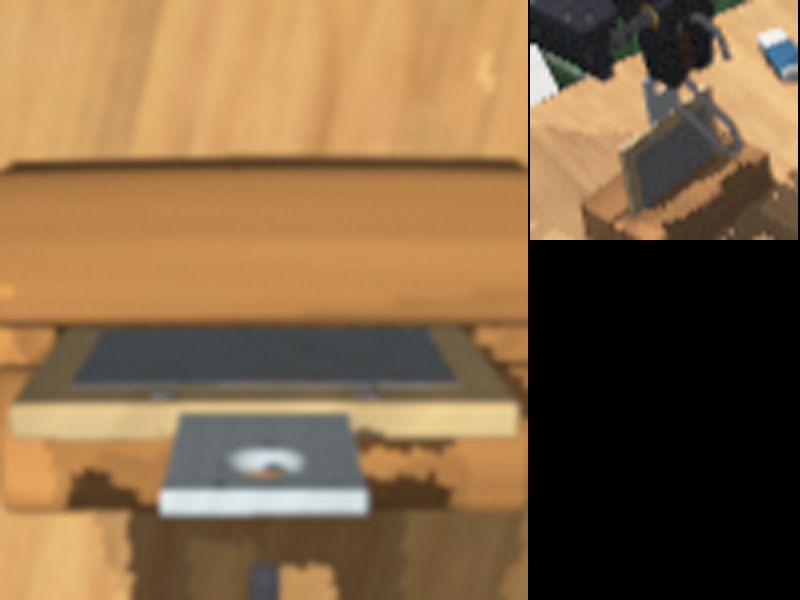

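The crop shows the tab centred at column 265 with its hole at (267,463), and the hook tip directly in line at (264,575). Lateral alignment is good.

>>> play_rows --translation '[[0.0052,0,-0.003],[0.0052,0,-0.003],[0.0017,0,-0.001],[0.0017,0,-0.001],[0.0017,0,-0.001],[0,0,0]]' --delta_rot '[[0,0,0],[0,0,0],[0,0,0],[0,0,0],[0,0,0],[0,0,0]]' --grip '[-1,-1,-1,-1,-1,-1]'

```text
clock: 14.78
tool_pos: [0.5616, 0.2012, 0.2057]
eef_rot: [0.993, 0.116, 0.0, 0.0]
contact_force: [0.3, -0.6, -0.9]
opening: 0.133
finger_force: 45.0
```

>>> play_rows --translation '[[0.0017,0,-0.001],[0.0017,0,-0.001],[0,0,0]]' --delta_rot '[[0,0,0],[0,0,0],[0,0,0]]' --grip '[-1,-1,-1]'

```text
clock: 15.15
tool_pos: [0.565, 0.202, 0.2078]
eef_rot: [0.993, 0.116, 0.0, -0.0]
contact_force: [-0.0, 0.8, -0.2]
opening: 0.129
finger_force: 45.0
```

>>> play_rows --translation '[[0.0017,0,-0.001],[0.0017,0,-0.001],[0,0,0]]' --delta_rot '[[0,0,0],[0,0,0],[0,0,0]]' --grip '[-1,-1,-1]'

```text
clock: 15.52
tool_pos: [0.5683, 0.2028, 0.2098]
eef_rot: [0.993, 0.116, 0.0, -0.0]
contact_force: [0.2, 0.0, -0.9]
opening: 0.131
finger_force: 45.0
```

>>> play_rows --translation '[[0.0026,0,-0.0015],[0.0026,0,-0.0015],[0,0,0]]' --delta_rot '[[0,0,0],[0,0,0],[0,0,0]]' --grip '[-1,-1,-1]'

```text
clock: 15.9
tool_pos: [0.5735, 0.204, 0.2129]
eef_rot: [0.993, 0.116, 0.0, -0.0]
contact_force: [0.6, 0.2, -1.0]
opening: 0.132
finger_force: 45.0
```

```bash
python3 - <<'E'
from h import *
im=r.snapshot("wrist");k=r.get_calibration("wrist")
s=r.get_state();print(s["tool_pos"],s["contact_force"])
sc=r.snapshot("scene")
out=np.zeros((600,800,3),np.uint8)
out[:,:528]=cv2.resize(im[150:300,212:344],None,fx=4,fy=4,interpolation=cv2.INTER_CUBIC)
out[:240,530:798]=cv2.resize(sc[225:285,140:207],None,fx=4,fy=4,interpolation=cv2.INTER_CUBIC)
cv2.imwrite("pics/crop4.png",out)
E
```

```text
[0.57330242 0.20395426 0.21275708] [-0.31751452  0.36732557 -1.40902205]
```

View pics/crop4.png

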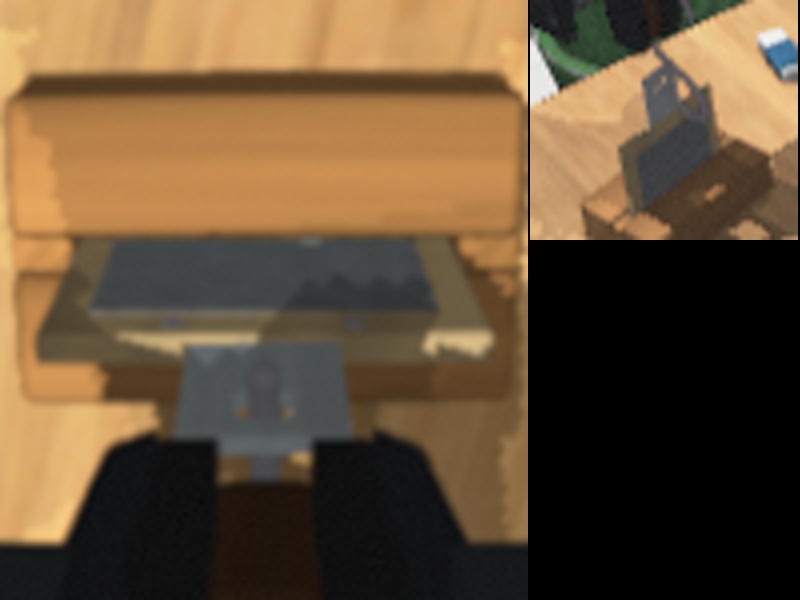

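The wire is through the hole, with its tip visible beyond the tab at (263,370) and no force. I'll slide on toward the bend.

>>> play_rows --translation '[[0.0026,0,-0.0015],[0.0034,0,-0.002],[0.0034,0,-0.002],[0.0034,0,-0.002],[0.0026,0,-0.0015],[0.0017,0,-0.001],[0,0,0]]' --delta_rot '[[0,0,0],[0,0,0],[0,0,0],[0,0,0],[0,0,0],[0,0,0],[0,0,0]]' --grip '[-1,-1,-1,-1,-1,-1,-1]'

```text
clock: 16.88
tool_pos: [0.5899, 0.2079, 0.2227]
eef_rot: [0.993, 0.116, 0.0, 0.0]
contact_force: [-0.9, -0.6, 0.2]
opening: 0.129
finger_force: 45.0
```

>>> play_rows --translation '[[0.0013,0,-0.001],[0.0013,0,-0.001],[0,0,-0.001],[0,0,-0.001],[0,0,0]]' --delta_rot '[[0,0,0],[0,0,0],[0,0,0],[0,0,0],[0,0,0]]' --grip '[-1,-1,-1,-1,-1]'

```text
clock: 17.5
tool_pos: [0.5922, 0.2084, 0.2266]
eef_rot: [0.993, 0.116, -0.0, 0.0]
contact_force: [-0.6, -0.3, -2.0]
opening: 0.129
finger_force: 45.0
```

>>> play_rows --translation '[[0.001,0,-0.001],[0.001,0,-0.001],[0,0,-0.002],[0,0,-0.002],[0,0,0]]' --delta_rot '[[0,0,0],[0,0,0],[0,0,0],[0,0,0],[0,0,0]]' --grip '[-1,-1,-1,-1,-1]'

```text
clock: 18.12
tool_pos: [0.5944, 0.2089, 0.233]
eef_rot: [0.993, 0.116, 0.0, -0.0]
contact_force: [0.5, -1.0, -1.8]
opening: 0.129
finger_force: 45.0
```

>>> play_rows --translation '[[0,0,-0.002],[0,0,-0.003],[0,0,-0.003],[0,0,-0.003],[0,0,-0.004],[0,0,-0.004],[0,0,-0.004],[0,0,-0.005],[0,0,-0.005],[0,0,-0.006],[0,0,-0.006],[0,0,-0.006],[0,0,-0.006],[0,0,-0.006],[0,0,-0.006],[0,0,-0.005],[0,0,-0.003],[0,0,-0.002],[0,0,0],[0,0,0]]' --delta_rot '[[0,0,0],[0,0,0],[0,0,0],[0,0,0],[0,0,0],[0,0,0],[0,0,0],[0,0,0],[0,0,0],[0,0,0],[0,0,0],[0,0,0],[0,0,0],[0,0,0],[0,0,0],[0,0,0],[0,0,0],[0,0,0],[0,0,0],[0,0,0]]' --grip '[-1,-1,-1,-1,-1,-1,-1,-1,-1,-1,-1,-1,-1,-1,-1,-1,-1,-1,-1,-1]'

```text
clock: 20.62
tool_pos: [0.5942, 0.2088, 0.3115]
eef_rot: [0.993, 0.116, -0.0, 0.0]
contact_force: [-0.2, -0.6, -2.2]
opening: 0.126
finger_force: 45.0
```

```bash
python3 - <<'E'
from h import *
im=r.snapshot("wrist");sc=r.snapshot("scene");s=r.get_state();print(s["clock"],s["tool_pos"],s["contact_force"])
out=np.zeros((500,800,3),np.uint8)
out[:315,:420]=cv2.resize(im,(420,315),interpolation=cv2.INTER_AREA)
out[:480,425:797]=cv2.resize(sc[180:300,140:233],None,fx=4,fy=4,interpolation=cv2.INTER_CUBIC)
cv2.imwrite("pics/crop5.png",out)
a=np.radians(5.6);c=np.array([np.cos(a),np.sin(a),0])
seat=np.array([.6093,-.055,.2717]);go(seat+c*.082+[0,0,.036],R_t=down(a))
R0=R.from_quat(s["eef_rot"]);print(R0.as_euler("xyz",degrees=True))
E
```

```text
20.725 [0.59419318 0.20886847 0.31148064] [ 0.33033096  0.05722451 -2.08825552]
shift(tool) [0.0354 0.2712 0.0038] rotvec deg [0.01 0.02 7.68]
[1.79991956e+02 2.44260681e-02 1.32752912e+01]
```

View pics/crop5.png

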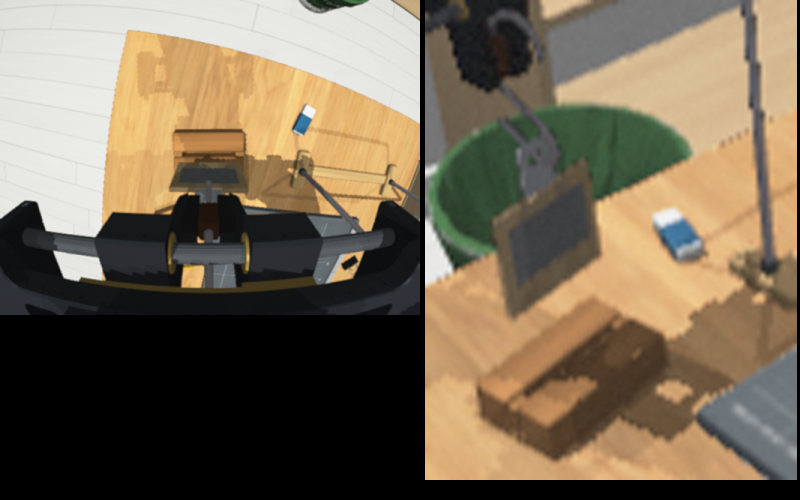

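The scene panel shows the board hanging from the hook, clear of its foot, with the bend through the tab at about (540,165). I'll carry it around the far side of the rail.

>>> play_rows --translation '[[0.003,0,0],[0.007,0,0],[0.011,0,0],[0.014,0,0],[0.015,0,0],[0.015,0,0],[0.014,0,0],[0.011,0,0],[0.007,0,0],[0.003,0,0],[0,0,0],[0,0,0]]' --delta_rot '[[0,0,0],[0,0,0.5],[0,0,1],[0,0,1.1],[0,0,1.2],[0,0,1.2],[0,0,1.1],[0,0,1],[0,0,0.6],[0,0,0],[0,0,0],[0,0,0]]' --grip '[-1,-1,-1,-1,-1,-1,-1,-1,-1,-1,-1,-1]'

```text
clock: 22.22
tool_pos: [0.6924, 0.2262, 0.3118]
eef_rot: [0.999, 0.049, -0.0, 0.0]
contact_force: [0.1, -0.4, -1.0]
opening: 0.129
finger_force: 45.0
```

```bash
python3 - <<'E'
from h import *
s=r.get_state();print(s["clock"],s["tool_pos"],s["contact_force"],s["q"].round(2))
a=np.radians(5.6);c=np.array([np.cos(a),np.sin(a),0])
seat=np.array([.6093,-.055,.2717]);go(seat+c*.082+[0,0,.038],R_t=down(a))
E
```

```text
22.225 [0.69243276 0.22618035 0.31180429] [ 0.12163669 -0.40453699 -0.97118358] [-0.3   0.84 -0.17  1.19  0.14  1.13 -1.95]
shift(tool) [-0.0281  0.2717  0.0021] rotvec deg [ 0.    0.01 -0.02]
```

>>> play_rows --translation '[[0,0.003,0],[0,0.008,0],[0,0.013,0],[0,0.018,0],[0,0.022,0],[0,0.024,0],[0,0.024,0],[0,0.024,0],[0,0.024,0],[0,0.024,0],[-0.002,0.022,0],[-0.003,0.02,0],[-0.003,0.016,0],[-0.004,0.013,0],[-0.004,0.009,0],[-0.004,0.005,0],[-0.004,0.003,0],[-0.003,0,0],[-0.001,0,0],[0,0,0]]' --delta_rot '[[0,0,0],[0,0,0],[0,0,0],[0,0,0],[0,0,0],[0,0,0],[0,0,0],[0,0,0],[0,0,0],[0,0,0],[0,0,0],[0,0,0],[0,0,0],[0,0,0],[0,0,0],[0,0,0],[0,0,0],[0,0,0],[0,0,0],[0,0,0]]' --grip '[-1,-1,-1,-1,-1,-1,-1,-1,-1,-1,-1,-1,-1,-1,-1,-1,-1,-1,-1,-1]'

```text
clock: 24.72
tool_pos: [0.6912, -0.0468, 0.3117]
eef_rot: [0.999, 0.049, 0.0, -0.0]
contact_force: [0.2, 0.2, -1.3]
opening: 0.126
finger_force: 45.0
```

```bash
python3 - <<'E'
from h import *
s=r.get_state();print(s["clock"],s["tool_pos"],s["contact_force"],s["opening"])
a=np.radians(5.6);c=np.array([np.cos(a),np.sin(a),0])
seat=np.array([.6093,-.055,.2717]);go(seat+[0,0,.038],R_t=down(a))
E
```

```text
24.725 [ 0.69123262 -0.046806    0.31174135] [ 0.18476163  0.19795602 -1.26820921] 0.12592227386480725
shift(tool) [-0.0823  0.0001  0.002 ] rotvec deg [-0.01 -0.    0.01]
```

>>> play_rows --translation '[[-0.002,0,0],[-0.005,0,0],[-0.008,0,0],[-0.01,0,0],[-0.011,0,0],[-0.011,0,0],[-0.011,0,0],[-0.01,0,0],[-0.008,0,0],[-0.0043,0,0],[-0.002,0,0],[0,0,0]]' --delta_rot '[[0,0,0],[0,0,0],[0,0,0],[0,0,0],[0,0,0],[0,0,0],[0,0,0],[0,0,0],[0,0,0],[0,0,0],[0,0,0],[0,0,0]]' --grip '[-1,-1,-1,-1,-1,-1,-1,-1,-1,-1,-1,-1]'

```text
clock: 26.22
tool_pos: [0.6095, -0.0552, 0.3117]
eef_rot: [0.999, 0.049, 0.0, 0.0]
contact_force: [0.9, 0.4, -1.5]
opening: 0.128
finger_force: 45.0
```

>>> play_rows --translation '[[0,0,0.003],[0,0,0.006],[0,0,0.008],[0,0,0.008],[0,0,0.006],[0,0,0.004],[0,0,0.002],[0,0,0]]' --delta_rot '[[0,0,0],[0,0,0],[0,0,0],[0,0,0],[0,0,0],[0,0,0],[0,0,0],[0,0,0]]' --grip '[-1,-1,-1,-1,-1,-1,-1,-1]'

```text
clock: 27.22
tool_pos: [0.6094, -0.0552, 0.2747]
eef_rot: [0.999, 0.049, 0.0, 0.0]
contact_force: [-0.1, -0.4, -1.6]
opening: 0.127
finger_force: 45.0
```

Now 1 mm steps until the bar bears.

>>> play_rows --translation '[[0,0,0.001],[0,0,0.001],[0,0,0]]' --delta_rot '[[0,0,0],[0,0,0],[0,0,0]]' --grip '[-1,-1,-1]'

```text
clock: 27.6
tool_pos: [0.6093, -0.0553, 0.2727]
eef_rot: [0.999, 0.049, 0.0, 0.0]
contact_force: [0.5, -0.0, -1.0]
opening: 0.126
finger_force: 45.0
```

>>> play_rows --translation '[[0,0,0.001],[0,0,0]]' --delta_rot '[[0,0,0],[0,0,0]]' --grip '[-1,-1]'

```text
clock: 27.85
tool_pos: [0.6094, -0.0553, 0.2718]
eef_rot: [0.999, 0.049, 0.0, 0.0]
contact_force: [1.1, -0.4, -1.4]
opening: 0.132
finger_force: 45.0
```

>>> play_rows --translation '[[0,0,0.0007],[0,0,0]]' --delta_rot '[[0,0,0],[0,0,0]]' --grip '[-1,-1]'

```text
clock: 28.1
tool_pos: [0.6094, -0.0553, 0.2714]
eef_rot: [0.999, 0.049, 0.0, 0.0]
contact_force: [-1.1, -0.0, 2.0]
opening: 0.133
finger_force: 45.0
```

>>> play_rows --translation '[[0,0,0],[0,0,0],[0,0,0],[0,0,0],[0,0,0],[0,0,0],[0,0,0],[0,0,0]]' --delta_rot '[[0,0,0],[0,0,0],[0,0,0],[0,0,0],[0,0,0],[0,0,0],[0,0,0],[0,0,0]]' --grip '[-1,-1,-1,-1,-1,-1,-1,-1]' --squeeze 4

```text
clock: 29.1
tool_pos: [0.6092, -0.0553, 0.271]
eef_rot: [0.999, 0.049, -0.0, 0.0]
contact_force: [-2.9, -0.1, 4.8]
opening: 0.134
finger_force: 4.0
```

>>> play_rows --translation '[[0,0,0],[0,0,0],[0,0,0],[0,0,0],[0,0,0],[0,0,0],[0,0,0],[0,0,0]]' --delta_rot '[[0,0,0],[0,0,0],[0,0,0],[0,0,0],[0,0,0],[0,0,0],[0,0,0],[0,0,0]]' --grip '[-0.7,-0.6,-0.5,-0.3,-0.1,0.1,0.2,0.2]'

```text
clock: 30.1
tool_pos: [0.6093, -0.0552, 0.271]
eef_rot: [0.999, 0.049, 0.0, 0.0]
contact_force: [0.0, -0.2, 0.1]
opening: 0.6
finger_force: 0.0
```

```bash
python3 - <<'E'
from h import *
im=r.snapshot("wrist");sc=r.snapshot("scene");s=r.get_state();print(s["clock"],s["tool_pos"],s["contact_force"],s["opening"])
out=np.zeros((500,800,3),np.uint8)
out[:315,:420]=cv2.resize(im,(420,315),interpolation=cv2.INTER_AREA)
out[:480,425:797]=cv2.resize(sc[130:250,200:293],None,fx=4,fy=4,interpolation=cv2.INTER_CUBIC)
cv2.imwrite("pics/crop6.png",out)
E
```

```text
30.2 [ 0.60932521 -0.05528061  0.27101365] [1.51985185 0.61078001 0.48175133] 0.6021878949785634
```

View pics/crop6.png

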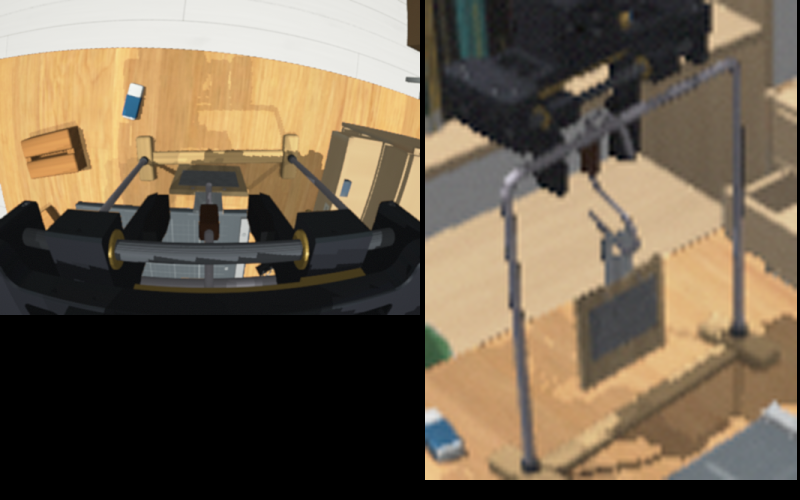

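The hook is on the bar with the board hanging under it, and the fingers are open on both sides of the sleeve. I'll withdraw straight up and let it settle.

>>> play_rows --translation '[[0,0,-0.003],[0,0,-0.006],[0,0,-0.01],[0,0,-0.015],[0,0,-0.02],[0,0,-0.025],[0,0,-0.03],[0,0,-0.02],[0,0,0],[0,0,0],[0,0,0],[0,0,0],[0,0,0],[0,0,0],[0,0,0],[0,0,0],[0,0,0],[0,0,0],[0,0,0],[0,0,0]]' --delta_rot '[[0,0,0],[0,0,0],[0,0,0],[0,0,0],[0,0,0],[0,0,0],[0,0,0],[0,0,0],[0,0,0],[0,0,0],[0,0,0],[0,0,0],[0,0,0],[0,0,0],[0,0,0],[0,0,0],[0,0,0],[0,0,0],[0,0,0],[0,0,0]]' --grip '[0.3,0.3,0.3,0.3,0.3,0.3,0.3,0.3,0.3,0.3,0.3,0.3,0.3,0.3,0.3,0.3,0.3,0.3,0.3,0.3]'

```text
clock: 32.7
tool_pos: [0.6093, -0.0553, 0.4]
eef_rot: [0.999, 0.049, 0.0, 0.0]
contact_force: [-0.8, 0.1, -0.4]
opening: 0.647
finger_force: 0.0
```

```bash
cat > chk.py <<'E'
from h import *
A=[r.snapshot("scene")[130:250,200:293].astype(int) for _ in range(6)]
s=r.get_state();print(s["clock"],s["tool_pos"],s["contact_force"])
print("motion",[(np.abs(A[i]-A[0]).max(2)>25).sum() for i in range(6)])
for t in("hook","board"): print(t,[(np.round(x["point"],4).tolist(),round(x["confidence"],2)) for x in r.look_for("scene",t)[:1]])
E
python3 chk.py
```

```text
33.0 [ 0.60933116 -0.05529473  0.40001833] [-0.65642563  0.07546858 -0.05792635]
motion [np.int64(0), np.int64(0), np.int64(0), np.int64(0), np.int64(0), np.int64(0)]
hook [([0.5984, -0.0563, 0.2209], 0.72)]
board [([0.5815, -0.0531, 0.105], 0.76)]
```

>>> play_rows --translation '[[0,0,0],[0,0,0],[0,0,0],[0,0,0],[0,0,0],[0,0,0],[0,0,0],[0,0,0],[0,0,0],[0,0,0],[0,0,0],[0,0,0],[0,0,0],[0,0,0],[0,0,0],[0,0,0],[0,0,0],[0,0,0],[0,0,0],[0,0,0]]' --delta_rot '[[0,0,0],[0,0,0],[0,0,0],[0,0,0],[0,0,0],[0,0,0],[0,0,0],[0,0,0],[0,0,0],[0,0,0],[0,0,0],[0,0,0],[0,0,0],[0,0,0],[0,0,0],[0,0,0],[0,0,0],[0,0,0],[0,0,0],[0,0,0]]' --grip '[0.3,0.3,0.3,0.3,0.3,0.3,0.3,0.3,0.3,0.3,0.3,0.3,0.3,0.3,0.3,0.3,0.3,0.3,0.3,0.3]'

```text
clock: 35.6
tool_pos: [0.6093, -0.0553, 0.4]
eef_rot: [0.999, 0.049, 0.0, 0.0]
contact_force: [0.5, 0.1, 0.4]
opening: 0.652
finger_force: 0.0
```

>>> play_rows --translation '[[0,0,0],[0,0,0],[0,0,0],[0,0,0],[0,0,0],[0,0,0],[0,0,0],[0,0,0],[0,0,0],[0,0,0],[0,0,0],[0,0,0],[0,0,0],[0,0,0],[0,0,0],[0,0,0],[0,0,0],[0,0,0],[0,0,0],[0,0,0]]' --delta_rot '[[0,0,0],[0,0,0],[0,0,0],[0,0,0],[0,0,0],[0,0,0],[0,0,0],[0,0,0],[0,0,0],[0,0,0],[0,0,0],[0,0,0],[0,0,0],[0,0,0],[0,0,0],[0,0,0],[0,0,0],[0,0,0],[0,0,0],[0,0,0]]' --grip '[0.3,0.3,0.3,0.3,0.3,0.3,0.3,0.3,0.3,0.3,0.3,0.3,0.3,0.3,0.3,0.3,0.3,0.3,0.3,0.3]'

```text
clock: 38.1
tool_pos: [0.6093, -0.0552, 0.4]
eef_rot: [0.999, 0.049, 0.0, 0.0]
contact_force: [-0.0, 0.6, -0.1]
opening: 0.651
finger_force: 0.0
```

```bash
python3 chk.py; python3 -c "
from plant import r
print(r.finish_job())"
```

```text
38.4 [ 0.60933945 -0.05527702  0.40003009] [0.34414791 0.30042921 0.24227016]
motion [np.int64(0), np.int64(0), np.int64(0), np.int64(0), np.int64(0), np.int64(0)]
hook [([0.5979, -0.0551, 0.2175], 0.58)]
board [([0.5829, -0.0529, 0.1033], 0.71)]
the job is handed in; nothing more can be done
None
```

The hook and board hang together on the rail, free and still in the last camera check with the gripper clear above them, and I handed the job in at 38 s; no verdict came back.

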